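Stamp a batch of angle brackets on the treadle marking press

ROBOT

A 6-joint arm with a two-finger parallel gripper is mounted at the origin on the work surface. World frame = base frame: x ahead of the robot, y to its left, z up, the work surface at z = 0. Lengths are in m, angles in rad, forces in N, time in s.
With the tool pointing down it reaches from about 0.35 to 0.725 m from the base axis. Payload 4.3 kg.
Tool frame: the origin (TCP) lies on the centre line of the jaws, within the pads' length; the fingertips stand 11 mm ahead of it and the grasp point (between the pads) lies 8 mm behind it (robot.tcp_to_tips is the distance from the TCP to the fingertips, in m); z points along the fingers, y is the line along which they close (so a half turn about z gives the same grasp; the last joint's range is limited). The gripper opens to 85 mm and grips with 20 to 120 N. Pads are 22 mm wide; open, the fingers measure 114 mm over their backs; the gripper's body (76 mm by 85 mm) begins 54 mm behind the grasp point. The pads swing forward as they close: fully open they stand 13 mm farther back than shut.
Start: joints at [-1.418, 0.377, 0.081, 1.274, 0, 1.46], TCP at [0.149, -0.555, 0.242] pointing down, gripper open.
Joint ranges: [-2.72, 2.72], [-0.84, 1.66], [-1.02, 1.22], [-1.77, 2.12], [-1.37, 1.28], [-3.14, 3.14]. Speed limits (rad/s): [2.57, 2.57, 3.14, 3.14, 3.14, 3.14].

INTERFACE

Orientations are given as [roll, pitch, yaw] about the fixed x, y, z axes, in that order (R = Rz(yaw) Ry(pitch) Rx(roll)).
In Python, from plant import observe, camera, camera_model, hand_in, robot gives the robot as it stands.
- The arm moves only by the tool send_rows, never from a script. Its argument "deltas" is a list of rows, each a list of 2 entries, a list of its own where there are three numbers: the shift along the tool's x, y, z normalised to -1 to 1, where 1 is 500 mm, then the turn, a rotation vector about the tool's x, y, z normalised to -1 to 1, where 1 is 180 degrees. In form: [[[dx, dy, dz], [ax, ay, az]], ...]. A call has 1 to 20 rows; each row is the pose to reach, as a shift and turn from the pose commanded when the call began, along the tool's axes at that moment, turning the shorter way round; what a row does not reach only later rows make up. A row lasts 1/12 s, in which the tool goes at most 41.7 mm and 7.16 degrees, less where a joint would pass 70% of its speed; a pose out of reach is approached as far as the arm can. A call with a number of a shift or a turn outside -1 to 1 is refused whole. A call with a gripper value outside its range is refused whole. "fingers" is the gripper's target within -1 to 1 (fully open at 1, half-way at 0, shut at -1), set as the call begins (left out, the last holds). The fingers move at their own pace and stop on an object; "grip_force" is the grip in N (left out, the last holds). Time passes only in rows, so rows that repeat a pose let the fingers close. It gives the time, the measured TCP pose, the force, the opening and the grip force at its end, in the units of the state.
- observe(): the state, without advancing time (a new reading comes with each control period).
- camera(name): name is "scene" or "top" or "wrist"; returns the picture (480x640x3 uint8, red, green, blue); there is no depth.
- camera_model(name): a dict with "intrinsics" (3x3 intrinsics, pixels), "world_to_cam" (4x4, takes a point from world to camera coordinates). Camera axes: x right, y down, z forward; pixel columns grow to the right and rows downward; lengths in m; the calibration is good to about 2 mm. A picture is of the moment at which its call begins: read the wrist's pose just before it. camera_model takes no time and is no camera call; for the wrist camera it gives the pose at the moment of the call.
- hand_in(): hands the job in; it is judged then, once.
The state is a dict: "t": time; "joint_positions": joint angles; "qd": joint speeds; "effort": joint torques, N m; "position": TCP position; "ee_rot": TCP orientation; "wrist_force": force on the tool from outside, world axes, zero at the start; "moment": the same for the moment, N m; "grip_width": opening from 0.0 (shut) to 1.0 (fully open); "finger_force": force on a finger pad.
Only numpy, scipy, OpenCV 4.12 (cv2) and the standard library are available. Lean on these libraries where they do the work, as an engineer would, in place of code of your own. Each camera call takes 0.05 s, during which the arm holds its last target. There are 200 camera calls.

TASK

Lift every angle bracket off its rack peg and stand each one in a nest of the marking press, foot towards the yellow pedal and upright leg towards the jaw. When all of them are seated, press the pedal right down to its stop and hold it there for a second, then let it spring back. Finally stand all the stamped brackets upright on the floor of the blue tray's bays, one to a bay, and leave the bottle, the spray can and the wrench where they are.

Things in the scene. Friction and masses are not known exactly. Their poses are not given: they have to be found in the camera images.
- rack: fixed blue panel 200 mm wide, 128 mm high; origin on the table under its front face's middle, x points back through it. Pegs 8 mm thick at y = -62, 0, 62 mm stick out 38 mm to -x, rising 8 mm to the tip. Brackets hang by the leg's hole, back to the panel, underside 45 mm up: raise 8 to 15 mm, then draw 55 mm or more along -x. Stands left or right of the press.
- pedal (a joint): hinge of the yellow pedal in rad: 0 = up at rest, 0.26 = down on its stop (count it as down above 0.225). A spring returns it; about 12 N on the pad to bring it to the stop. It drives the press jaw 22 mm towards the brackets.
- pedal_pad (a point): point to press on top of the yellow pedal (tread 110 x 80 mm), 85 mm from its hinge, which lies on the press's +x side of it, 22 mm above the table, along the press's y. At rest this point is about 51 mm above the table, the tread rising 0.3 rad towards the press's -x; at the stop about 29 mm, nearly level.
- press: fixed marking press 200 mm wide (y), bed 30 mm above the table, three nests along y. Origin on the table under the middle of the middle nest; x points away from the pedal to the jaw (steel bar with brass stamps, 47 to 77 mm above the table, face at x = 51 mm, 29 mm with the pedal down) and its green housing (90 mm high, x = 90 to 130 mm).
- tray: loose blue tray for finished brackets, 100 mm (x) by 182 mm (y), walls 40 mm high and 5 mm thick, floor 6 mm, with three bays in a row along its y; origin at the centre of its underside. May stand left or right of the press, on the side without the rack.
- bottle: bystander: clear bottle with red cap, 150 mm high; leave alone
- spraycan: bystander: white spray can, 140 mm high; leave alone
- wrench: bystander: wrench, 160 mm long, lying between robot and press; leave alone
- bracket0_mid (a point): aluminium angle bracket, 180 g (absent in some runs): leg 44 mm wide (y), 8 mm thick (x), 130 mm tall, its hole 50 to 78 mm above the underside; foot 44 mm wide, 8 mm thick, reaching 56 mm from the leg's middle plane to -x. Point: middle of the leg, half-way up (65 mm); z up the leg, x out of its back. Best pinched across the 8 mm, 100 to 120 mm above the underside.
- nest0 (a point): nest: point on the bed where the middle of a seated bracket's leg stands (up to 13 mm off and 0.25 rad askew will do); axes as the press. The foot lies to press -x of it, in a pocket 56 mm wide that starts 59 mm in front of this point and is open behind; lips 10 mm high.
- bay0 (a point): middle of the floor of a tray bay, 90 mm (tray x) by 54 mm (tray y) inside; axes as the tray; room for one bracket, its 60 mm depth along the tray's x
- bracket1_mid (a point): aluminium angle bracket, 180 g (absent in some runs): leg 44 mm wide (y), 8 mm thick (x), 130 mm tall, its hole 50 to 78 mm above the underside; foot 44 mm wide, 8 mm thick, reaching 56 mm from the leg's middle plane to -x. Point: middle of the leg, half-way up (65 mm); z up the leg, x out of its back. Best pinched across the 8 mm, 100 to 120 mm above the underside.
- nest1 (a point): nest: point on the bed where the middle of a seated bracket's leg stands (up to 13 mm off and 0.25 rad askew will do); axes as the press. The foot lies to press -x of it, in a pocket 56 mm wide that starts 59 mm in front of this point and is open behind; lips 10 mm high.
- bay1 (a point): middle of the floor of a tray bay, 90 mm (tray x) by 54 mm (tray y) inside; axes as the tray; room for one bracket, its 60 mm depth along the tray's x
- bracket2_mid (a point): aluminium angle bracket, 180 g (absent in some runs): leg 44 mm wide (y), 8 mm thick (x), 130 mm tall, its hole 50 to 78 mm above the underside; foot 44 mm wide, 8 mm thick, reaching 56 mm from the leg's middle plane to -x. Point: middle of the leg, half-way up (65 mm); z up the leg, x out of its back. Best pinched across the 8 mm, 100 to 120 mm above the underside.
- nest2 (a point): nest: point on the bed where the middle of a seated bracket's leg stands (up to 13 mm off and 0.25 rad askew will do); axes as the press. The foot lies to press -x of it, in a pocket 56 mm wide that starts 59 mm in front of this point and is open behind; lips 10 mm high.
- bay2 (a point): middle of the floor of a tray bay, 90 mm (tray x) by 54 mm (tray y) inside; axes as the tray; room for one bracket, its 60 mm depth along the tray's x
Not all that is in view belongs to the job. What is shaped like the part that bears bracket1_mid but turquoise is not meant. What is shaped like the part that bears bracket0_mid but pink is not meant.

How it is judged:
By the outcome, as a careful person would: the job done as asked, in the order asked, and still so for the second after the job is handed in, with the robot touching nothing.
Of bracket0, bracket1, bracket2 only 2 to 3 are there at a start; the rules pass over those that are not, and their reading is None.
At some moment in a run one of tray may be knocked a few centimetres aside while the robot is not near it.
It also fails if it takes over 210 s, if anything falls off the work surface, if the arm or the gripper's body presses on something with over 40 N, if the wrist force passes 120 N, or if a joint passes its speed limit or range.

## Working session

There is one attempt and no reset: what is moved stays moved. The work goes in short steps, Python scripts to look and compute and a tool call to move; the robot and the scene stay as the last step left them, time stands still between calls to the robot, and variables do not carry over. Pictures are saved under pics/ and viewed, at most 14 in all, crops included, and the job is handed in when it is done.

Besides the shell and the picture viewer there is one more tool, called after "Emit:" by a JSON object that holds its "name" and its "arguments", one argument or row to a line. send_rows: Moves the arm, as the interface text tells. Scaled input: -1 to 1 covers 500 mm each way for a shift and 180 degrees each way for a turn. Its arguments: {"type":"object","properties":{"deltas":{"type":"array","items":{"type":"array"}},"fingers":{"type":"number"},"grip_force":{"type":"number"}},"required":["deltas"]}

```bash
ls; mkdir -p pics
python3 - <<'E'
from plant import observe,camera,camera_model
import cv2
s=observe();print(s['t'],s['position'],s['ee_rot'],s['grip_width'])
for n in('scene','top'):
    m=camera_model(n);print(n,m)
    im=camera(n);cv2.imwrite(f'pics/{n}0.png',im[:,:,::-1])
E
```

```text
pics
0.0 [ 0.14926486 -0.55461917  0.24137635] [-3.13955108e+00 -2.01136732e-04  2.62806072e-01] 1.0004994798805693
scene {'intrinsics': array([[439.85627694,   0.        , 320.8668049 ],
       [  0.        , 439.85627694, 241.03852668],
       [  0.        ,   0.        ,   1.        ]]), 'world_to_cam': array([[ 0.78070573,  0.62489665, -0.00165672, -0.38892478],
       [ 0.49132969, -0.61546961, -0.6162729 , -0.25241566],
       [-0.38612653,  0.48031379, -0.78753093,  1.16371627],
       [ 0.        ,  0.        ,  0.        ,  1.        ]])}
top {'intrinsics': array([[514.42932316,   0.        , 322.81543303],
       [  0.        , 514.42932316, 240.00216316],
       [  0.        ,   0.        ,   1.        ]]), 'world_to_cam': array([[ 0.00227195, -0.99994241, -0.01048873, -0.05024765],
       [-0.99749529, -0.00152462, -0.07071645,  0.5431989 ],
       [ 0.07069639,  0.01062313, -0.99744131,  1.40417345],
       [ 0.        ,  0.        ,  0.        ,  1.        ]])}
```

View pics/scene0.png

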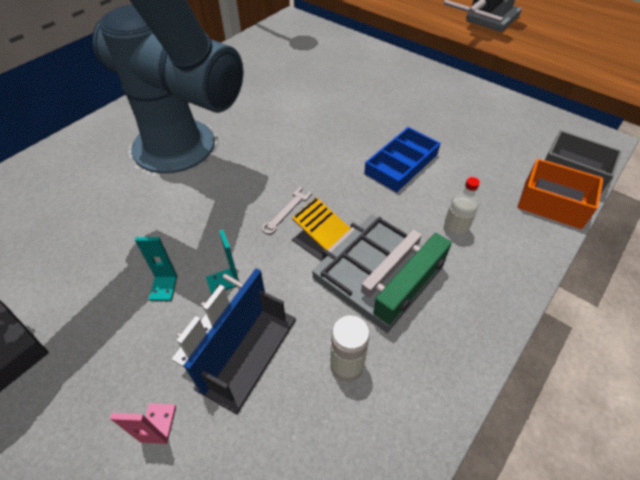

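View pics/top0.png

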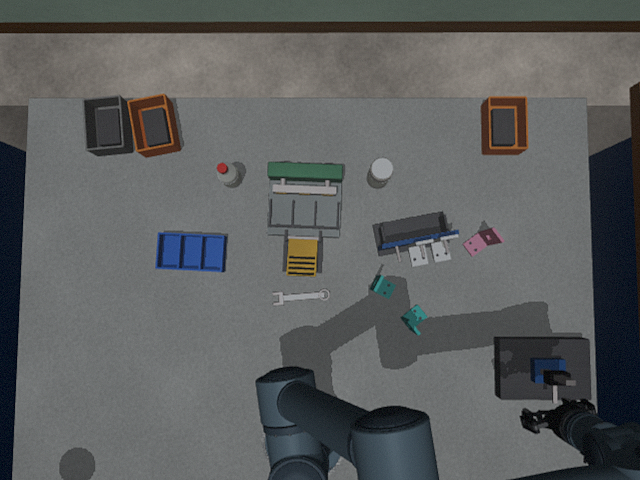

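```bash
cat > h.py <<'E'
import numpy as np,cv2
from plant import observe,camera,camera_model
from scipy.spatial.transform import Rotation as R
def ray(m,p):
    K,T=m['intrinsics'],m['world_to_cam']
    d=T[:3,:3].T@np.linalg.solve(K,[p[0],p[1],1.]); return -T[:3,:3].T@T[:3,3],d
def onz(m,p,z):
    c,d=ray(m,p); return (c+d*(z-c[2])/d[2])
def proj(m,X):
    T=m['world_to_cam']; v=m['intrinsics']@(T[:3,:3]@np.asarray(X,float)+T[:3,3]); return v[:2]/v[2]
def comps(im,lo,hi,amin=30):
    h=cv2.cvtColor(im,cv2.COLOR_RGB2HSV); k=cv2.inRange(h,np.array(lo),np.array(hi))
    return [c for c in cv2.findContours(k,cv2.RETR_EXTERNAL,cv2.CHAIN_APPROX_NONE)[0] if cv2.contourArea(c)>amin]
def rect(m,c,z):
    P=np.array([onz(m,p,z)[:2] for p in c.reshape(-1,2)])
    (cx,cy),(w,h),a=cv2.minAreaRect((P*1000).astype(np.float32)); return np.round([cx,cy,w,h,a],1)
E
python3 - <<'E'
from h import *
im=cv2.imread('pics/top0.png')[:,:,::-1].copy();m=camera_model('top')
for n,lo,hi,z in(('blue',(105,120,60),(125,255,255),.04),('green',(60,80,50),(80,255,255),.09),('yellow',(18,120,100),(32,255,255),.05)):
    for c in comps(im,lo,hi): print(n,cv2.boundingRect(c),rect(m,c,z),rect(m,c,.128) if n=='blue' else '')
a=cv2.resize(im[195:275,365:465],None,fx=6,fy=6,interpolation=2)[:, :600]
b=cv2.resize(im[155:280,260:350],None,fx=4,fy=4,interpolation=2)
cv2.imwrite('pics/cropa.png',np.hstack([a[:480],b[:480,:200*1]])[:,:,::-1])
cv2.imwrite('pics/cropa.png',a[:,:,::-1])
h=cv2.cvtColor(im,cv2.COLOR_RGB2HSV)
for p in((300,171),(300,177),(305,188),(410,240),(430,236),(425,242)): print(p,im[p[1],p[0]],h[p[1],p[0]])
E
```

```text
blue (535, 359, 31, 24) [ 1.941e+02 -6.557e+02  6.040e+01  8.140e+01  3.000e-01] [ 2.097e+02 -6.185e+02  5.660e+01  7.630e+01  3.000e-01]
blue (155, 232, 70, 40) [509.8 313.5 184.   99.7  87.3] [505.6 289.8 172.4  93.4  87.3]
blue (382, 230, 77, 19) [ 545.7 -313.4   13.8  212.    11.2] [ 539.2 -297.8   12.9  198.6   11.2]
green (268, 162, 75, 17) [723.7  -1.7 196.5  39.3  87.6] 
yellow (286, 239, 31, 37) [494.2   7.8  79.9  97.7  87.1] 
(300, 171) [ 66 103  83] [ 74  92 103]
(300, 177) [45 69 56] [74 89 69]
(305, 188) [154 150 153] [158   7 154]
(410, 240) [ 45  67 107] [109 148 107]
(430, 236) [30 47 73] [108 150  73]
(425, 242) [162 164 168] [110   9 168]
```

View pics/cropa.png

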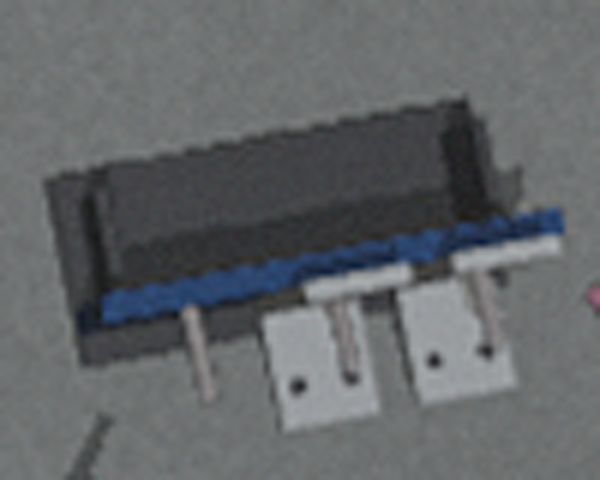

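Run:
```python
from h import *
im=cv2.imread('pics/top0.png')
b=cv2.resize(im[157:282,258:354],None,fx=4.8,fy=4.8,interpolation=2)
cv2.imwrite('pics/cropb.png',b)
```

```text
(no output)
```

View pics/cropb.png

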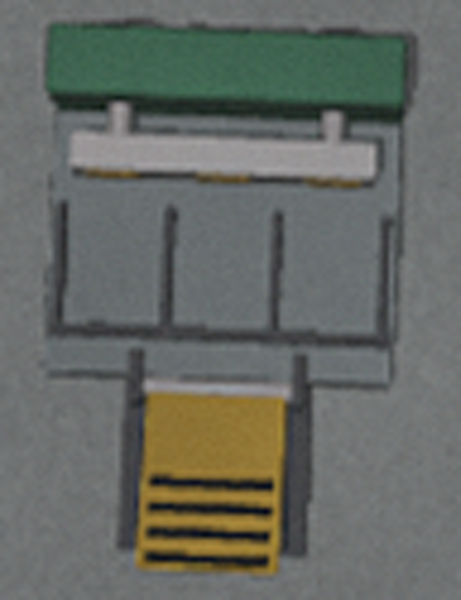

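Run:
```python
from h import *
m=camera_model('top')
f=lambda x,y,z:(onz(m,(x/4.8+258-.4,y/4.8+157-.4),z)*1000)[:2]
P={'gbl':(47,22,.09),'gbr':(408,37,.09),'lipL':(62,205,.04),'lip1':(170,207,.04),'lip2':(277,212,.04),'lipR':(387,218,.04),
'fl':(60,328,.04),'f1':(167,332,.04),'f2':(273,337,.04),'fr':(382,341,.04),'bedl':(47,374,.03),'bedr':(390,386,.03),'barL':(70,170,.077),'barR':(377,180,.077),'padfarL':(137,565,.06),'padfarR':(275,572,.06)}
yaw=np.radians(-2.4);c,s=np.cos(yaw),np.sin(yaw)
for k,v in P.items():
    w=f(*v); print(k,w.round(1), 'pressaxes',(c*w[0]+s*w[1]).round(1),(-s*w[0]+c*w[1]).round(1))
# rack
g=lambda x,y,z:(onz(m,(x/6+365-.4,y/6+195-.4),z)*1000)[:2]
for k,v in {'panTL':(100,292,.128),'panTR':(560,208,.128),'panFL':(105,322,.128),'panFR':(563,234,.128),'peg0root':(190,308,.06+.045),'peg0tip':(208,400,.113),
 'b1L':(305,290,.175),'b1R':(411,268,.175),'b1Rb':(412,284,.175),'b1Lb':(305,302,.175),'b2L':(454,258,.175),'b2R':(560,235,.175),'b2Lb':(457,272,.175),'b2Rb':(562,253,.175),'foot1FL':(285,433,.053),'foot1FR':(380,412,.053),'foot2FL':(420,406,.053),'foot2FR':(517,385,.053)}.items():
    print(k,g(*v).round(1))
im=camera('wrist')
```

```text
gbl [748.2  97.9] pressaxes 743.5 129.2
gbr [ 739.8 -102. ] pressaxes 743.4 -71.0
lipL [653.5  94.3] pressaxes 649.0 121.6
lip1 [652.4  32.5] pressaxes 650.5 59.8
lip2 [649.6 -28.6] pressaxes 650.2 -1.4
lipR [646.2 -91.4] pressaxes 649.4 -64.3
fl [582.9  94.8] pressaxes 578.4 119.1
f1 [580.7  33.8] pressaxes 578.7 58.1
f2 [577.9 -26.6] pressaxes 578.5 -2.4
fr [575.7 -88.6] pressaxes 578.9 -64.4
bedl [557.4 103.1] pressaxes 552.6 126.4
bedr [550.8 -93.3] pressaxes 554.2 -70.2
barL [667.6  85.8] pressaxes 663.4 113.7
barR [662.1 -85.1] pressaxes 665.1 -57.3
padfarL [448.2  48.3] pressaxes 445.8 67.0
padfarR [444.5 -28.7] pressaxes 445.3 -10.0
panTL [ 527.4 -199.4]
panTR [ 563.5 -395. ]
panFL [ 514.7 -201.5]
panFR [ 552.5 -396.1]
peg0root [ 522.1 -240.6]
peg0tip [ 482.1 -247. ]
b1L [ 525.4 -278.4]
b1R [ 534.5 -321.9]
b1Rb [ 527.9 -322.2]
b1Lb [ 520.4 -278.4]
b2L [ 538.6 -339.5]
b2R [ 548.1 -382.9]
b2Lb [ 532.8 -340.6]
b2Rb [ 540.7 -383.6]
foot1FL [ 469.2 -289.5]
foot1FR [ 478.7 -332.1]
foot2FL [ 481.4 -350. ]
foot2FR [ 490.9 -393.4]
```

```bash
cat > go.py <<'E'
import sys
from h import *
# usage: go.py x y z yawdeg [x y z yaw ...] (mm): rows of deltas from current pose
s=observe();p=np.array(s['position']);Q=R.from_euler('xyz',s['ee_rot'])
print('now',s['t'],(p*1000).round(1),np.degrees(s['ee_rot']).round(2))
a=list(map(float,sys.argv[1:]))
for i in range(0,len(a),4):
    x,y,z,w=a[i:i+4]
    d=Q.inv().apply(np.array([x,y,z])/1000-p)/.5
    t=(Q.inv()*R.from_euler('xyz',[np.pi,0,np.radians(w)])).as_rotvec()/np.pi
    print([list(d.round(4)),list(t.round(4))],'rows',np.linalg.norm(d)*500/41.7,np.linalg.norm(t)*180/7.16)
E
python3 go.py 526 -300 240 101
```

```text
now 0.15 [ 149.3 -554.8  241.6] [-1.7991e+02 -1.0000e-02  1.5060e+01]
[[np.float64(0.8599), np.float64(-0.2964), np.float64(0.0038)], [np.float64(-0.0004), np.float64(-0.0004), np.float64(-0.4775)]] rows 10.905801609032476 12.003249468760728
```

Emit:
{"name": "send_rows", "arguments": {
  "deltas": [
    [[0.86,-0.2964,0.0038],[-0.0004,-0.0004,-0.4775]],
    [[0.86,-0.2964,0.0038],[-0.0004,-0.0004,-0.4775]],
    [[0.86,-0.2964,0.0038],[-0.0004,-0.0004,-0.4775]],
    [[0.86,-0.2964,0.0038],[-0.0004,-0.0004,-0.4775]],
    [[0.86,-0.2964,0.0038],[-0.0004,-0.0004,-0.4775]],
    [[0.86,-0.2964,0.0038],[-0.0004,-0.0004,-0.4775]],
    [[0.86,-0.2964,0.0038],[-0.0004,-0.0004,-0.4775]],
    [[0.86,-0.2964,0.0038],[-0.0004,-0.0004,-0.4775]],
    [[0.86,-0.2964,0.0038],[-0.0004,-0.0004,-0.4775]],
    [[0.86,-0.2964,0.0038],[-0.0004,-0.0004,-0.4775]],
    [[0.86,-0.2964,0.0038],[-0.0004,-0.0004,-0.4775]],
    [[0.86,-0.2964,0.0038],[-0.0004,-0.0004,-0.4775]],
    [[0.86,-0.2964,0.0038],[-0.0004,-0.0004,-0.4775]],
    [[0.86,-0.2964,0.0038],[-0.0004,-0.0004,-0.4775]],
    [[0.86,-0.2964,0.0038],[-0.0004,-0.0004,-0.4775]],
    [[0.86,-0.2964,0.0038],[-0.0004,-0.0004,-0.4775]]
  ],
  "fingers": 1,
  "grip_force": 60
}}

```text
t: 1.48
position: [0.5251, -0.3013, 0.2404]
ee_rot: [-3.141, 0.002, 1.759]
wrist_force: [1.1, -0.1, -0.1]
grip_width: 1.001
finger_force: 0.0
```

```bash
python3 - <<'E'
from h import *
m=camera_model('wrist')
cv2.imwrite('pics/w1.png',camera('wrist')[:,:,::-1])
for n,X in(('b1top',(.5275,-.300,.175)),('b2top',(.540,-.3615,.175)),('tcpdown',(*observe()['position'][:2],.152))): print(n,proj(m,X).round(1))
E
python3 go.py 528 -300 152 101
```

```text
b1top [330.5 267.2]
b2top [331.4 369. ]
tcpdown [325.7 255.5]
now 1.5333 [ 525.2 -301.4  240.5] [-1.7999e+02  1.0000e-01  1.0082e+02]
[[np.float64(0.002), np.float64(0.0061), np.float64(0.177)], [np.float64(-0.0001), np.float64(0.0005), np.float64(-0.001)]] rows 2.123991548654051 0.029201385928915382
```

View pics/w1.png

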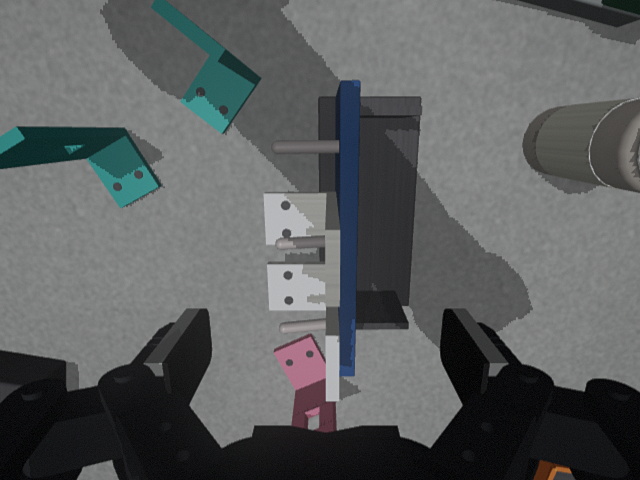

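Emit:
{"name": "send_rows", "arguments": {
  "deltas": [
    [[0.002,0.0066,0.06],[0,0,-0.001]],
    [[0.002,0.0066,0.12],[0,0,-0.001]],
    [[0.002,0.0066,0.177],[0,0,-0.001]],
    [[0.002,0.0066,0.177],[0,0,-0.001]],
    [[0.002,0.0066,0.177],[0,0,-0.001]],
    [[0.002,0.0066,0.177],[0,0,-0.001]]
  ]
}}

```text
t: 2.03
position: [0.5295, -0.2999, 0.1536]
ee_rot: [3.14, 0.003, 1.765]
wrist_force: [0.3, -0.4, 0.3]
grip_width: 0.999
finger_force: 0.0
```

Emit:
{"name": "send_rows", "arguments": {
  "deltas": [
    [[0,0,0],[0,0,0]],
    [[0,0,0],[0,0,0]],
    [[0,0,0],[0,0,0]],
    [[0,0,0],[0,0,0]],
    [[0,0,0],[0,0,0]],
    [[0,0,0],[0,0,0]],
    [[0,0,0],[0,0,0]],
    [[0,0,0],[0,0,0]],
    [[0,0,0],[0,0,0]],
    [[0,0,0],[0,0,0]]
  ],
  "fingers": -1,
  "grip_force": 60
}}

```text
t: 2.87
position: [0.5293, -0.299, 0.1521]
ee_rot: [3.141, 0.002, 1.766]
wrist_force: [-1.0, 0.8, 2.4]
grip_width: 0.083
finger_force: 61.3
```

Emit:
{"name": "send_rows", "arguments": {
  "deltas": [
    [[0,0,-0.012],[0,0,0]],
    [[0,0,-0.023],[0,0,0]],
    [[0,0,-0.023],[0,0,0]],
    [[0,0,-0.023],[0,0,0]],
    [[0,-0.02,-0.023],[0,0,0]],
    [[0,-0.05,-0.023],[0,0,0]],
    [[0,-0.08,-0.023],[0,0,0]],
    [[0,-0.11,-0.023],[0,0,0]],
    [[0,-0.13,-0.025],[0,0,0]],
    [[0,-0.13,-0.025],[0,0,0]],
    [[0,-0.13,-0.025],[0,0,0]]
  ]
}}

```text
t: 3.78
position: [0.4651, -0.3118, 0.1645]
ee_rot: [3.141, 0.002, 1.765]
wrist_force: [0.0, 0.1, -1.4]
grip_width: 0.085
finger_force: 60.8
```

```bash
python3 go.py 466 -313 250 101 560 -100 235 87.6 639 2 235 87.6
```

```text
now 3.7833 [ 465.1 -311.8  164.5] [1.7997e+02 1.0000e-01 1.0113e+02]
[[np.float64(-0.0031), np.float64(0.0014), np.float64(-0.1709)], [np.float64(0.0002), np.float64(0.0005), np.float64(0.0007)]] rows 2.0497272468346335 0.023401120017851496
[[np.float64(0.3787), np.float64(0.2681), np.float64(-0.1414)], [np.float64(0.0002), np.float64(0.0005), np.float64(0.0752)]] rows 5.815629070256719 1.8900384976527154
[[np.float64(0.5483), np.float64(0.4625), np.float64(-0.1416)], [np.float64(0.0002), np.float64(0.0005), np.float64(0.0752)]] rows 8.766949637542968 1.8900384976527154
```

Emit:
{"name": "send_rows", "arguments": {
  "deltas": [
    [[0,0,-0.08],[0,0,0]],
    [[0,0,-0.15],[0,0,0]],
    [[0,0,-0.19],[0,0,0]],
    [[0.06,0.03,-0.19],[0,0,0.02]],
    [[0.13,0.08,-0.19],[0,0,0.04]],
    [[0.2,0.13,-0.19],[0,0,0.06]],
    [[0.26,0.18,-0.19],[0,0,0.0752]],
    [[0.32,0.225,-0.19],[0,0,0.0752]],
    [[0.38,0.28,-0.19],[0,0,0.0752]],
    [[0.44,0.34,-0.19],[0,0,0.0752]],
    [[0.5,0.41,-0.18],[0,0,0.0752]],
    [[0.548,0.4625,-0.15],[0,0,0.0752]],
    [[0.548,0.4625,-0.1],[0,0,0.0752]],
    [[0.548,0.4625,-0.05],[0,0,0.0752]],
    [[0.548,0.4625,-0.02],[0,0,0.0752]],
    [[0.548,0.4625,-0.02],[0,0,0.0752]],
    [[0.548,0.4625,-0.02],[0,0,0.0752]],
    [[0.548,0.4625,-0.02],[0,0,0.0752]]
  ]
}}

```text
t: 5.28
position: [0.6401, 0.0022, 0.1752]
ee_rot: [3.139, 0.002, 1.53]
wrist_force: [0.6, 1.1, -2.6]
grip_width: 0.084
finger_force: 60.8
```

```bash
python3 - <<'E'
from h import *
a=cv2.resize(camera('top')[150:290,255:415],None,fx=2.6,fy=2.6,interpolation=2)
b=cv2.resize(camera('scene')[190:330,280:460],None,fx=2.6,fy=2.6,interpolation=2)[:, :380]
cv2.imwrite('pics/n1.png',np.hstack([a,b])[:,:,::-1])
E
python3 go.py 639 2 137 87.6
```

```text
now 5.3833 [640.5   1.9 176. ] [1.7977e+02 1.0000e-01 8.7640e+01]
[[np.float64(0.0003), np.float64(-0.0033), np.float64(0.0779)], [np.float64(0.0013), np.float64(0.0006), np.float64(0.0002)]] rows 0.9352761481732164 0.03603989889389146
```

View pics/n1.png

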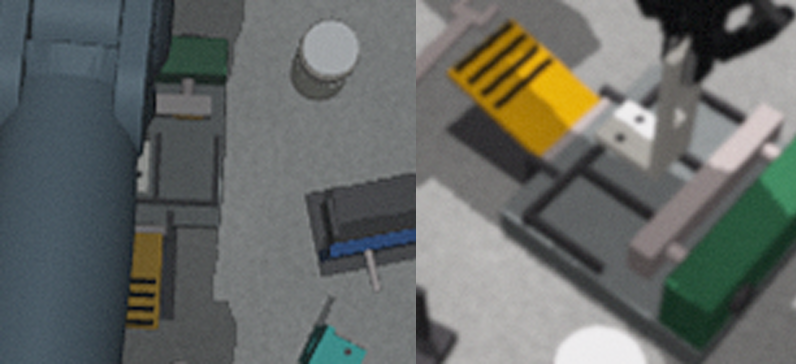

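Emit:
{"name": "send_rows", "arguments": {
  "deltas": [
    [[0,-0.0028,0.03],[0.001,0,0]],
    [[0,-0.0028,0.06],[0.001,0,0]],
    [[0,-0.0028,0.078],[0.001,0,0]],
    [[0,-0.0028,0.079],[0.001,0,0]],
    [[0,-0.0028,0.079],[0.001,0,0]],
    [[0,-0.0028,0.079],[0.001,0,0]]
  ]
}}

```text
t: 5.88
position: [0.6402, 0.0015, 0.1376]
ee_rot: [3.138, 0.002, 1.529]
wrist_force: [0.5, 0.2, 6.8]
grip_width: 0.082
finger_force: 63.0
```

```bash
python3 go.py 639 2 137 87.6
```

```text
now 5.8833 [640.2   1.5 137.6] [1.7979e+02 1.2000e-01 8.7630e+01]
[[np.float64(0.0008), np.float64(-0.0023), np.float64(0.0012)], [np.float64(0.0012), np.float64(0.0007), np.float64(0.0002)]] rows 0.03301927532526321 0.03398796528458424
```

Emit:
{"name": "send_rows", "arguments": {
  "deltas": [
    [[0,0,0],[0,0,0]],
    [[0,0,0],[0,0,0]],
    [[0,0,0],[0,0,0]],
    [[0,0,0],[0,0,0]],
    [[0,0,0],[0,0,0]],
    [[0,0,-0.05],[0,0,0]],
    [[0,0,-0.12],[0,0,0]],
    [[0,0,-0.2],[0,0,0]],
    [[0,0,-0.22],[0,0,0]],
    [[0,0,-0.22],[0,0,0]]
  ],
  "fingers": 1
}}

```text
t: 6.72
position: [0.6404, 0.0021, 0.2491]
ee_rot: [3.136, 0.002, 1.53]
wrist_force: [0.0, 0.1, 0.3]
grip_width: 1.0
finger_force: 0.0
```

```bash
python3 - <<'E'
from h import *
cv2.imwrite('pics/w2.png',camera('wrist')[:,:,::-1])
m=camera_model('wrist')
for X in((.639,.002,.16),(.5845,.004,.038)):print(proj(m,X))
E
python3 go.py 541 -361 240 101 541 -361 152 101
```

```text
[324.97601758 256.63292618]
[263.46544349 213.88022677]
now 6.7667 [639.3   2.2 246.3] [1.7992e+02 1.1000e-01 8.7660e+01]
[[np.float64(-0.7337), np.float64(-0.1668), np.float64(0.0138)], [np.float64(0.0004), np.float64(0.0006), np.float64(-0.0741)]] rows 9.023538496378634 1.863771953900447
[[np.float64(-0.7334), np.float64(-0.167), np.float64(0.1898)], [np.float64(0.0004), np.float64(0.0006), np.float64(-0.0741)]] rows 9.301532722370006 1.863771953900447
```

View pics/w2.png

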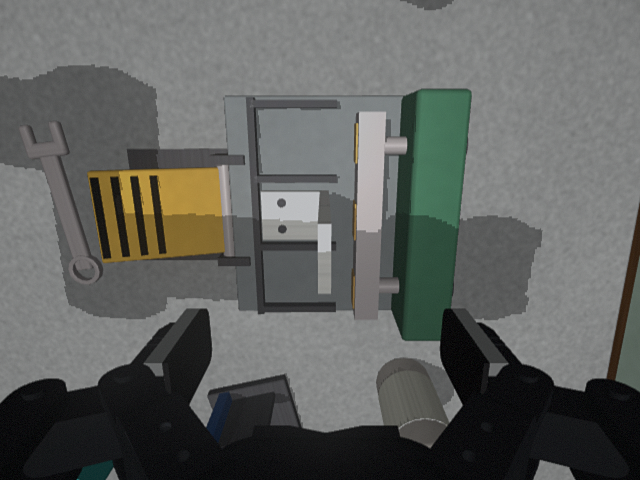

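Emit:
{"name": "send_rows", "arguments": {
  "deltas": [
    [[-0.08,-0.018,0.0],[0,0,-0.01]],
    [[-0.16,-0.036,0.0],[0,0,-0.02]],
    [[-0.24,-0.055,0.0],[0,0,-0.03]],
    [[-0.32,-0.073,0.0],[0,0,-0.045]],
    [[-0.4,-0.09,0.0],[0,0,-0.06]],
    [[-0.48,-0.11,0.0],[0,0,-0.0741]],
    [[-0.56,-0.128,0.0],[0,0,-0.0741]],
    [[-0.64,-0.146,0.01],[0,0,-0.0741]],
    [[-0.7,-0.16,0.0138],[0,0,-0.0741]],
    [[-0.734,-0.1668,0.0138],[0,0,-0.0741]],
    [[-0.734,-0.1668,0.0138],[0,0,-0.0741]],
    [[-0.734,-0.1668,0.0138],[0,0,-0.0741]],
    [[-0.734,-0.1668,0.0138],[0,0,-0.0741]]
  ]
}}

```text
t: 7.85
position: [0.5399, -0.3595, 0.2376]
ee_rot: [-3.138, -0.001, 1.764]
wrist_force: [0.2, 0.3, -0.4]
grip_width: 1.001
finger_force: 0.0
```

```bash
python3 - <<'E'
from h import *
m=camera_model('wrist');im=camera('wrist')
cv2.imwrite('pics/w3.png',im[:,:,::-1])
X=(.540,-.3615,.175);u=proj(m,X);print(u)
k=cv2.inRange(cv2.cvtColor(im,cv2.COLOR_RGB2HSV),np.array((0,0,185)),np.array((180,40,255)))
for c in cv2.findContours(k,cv2.RETR_EXTERNAL,cv2.CHAIN_APPROX_NONE)[0]:
    if cv2.contourArea(c)>200: print(cv2.boundingRect(c),cv2.minAreaRect(c))
E
python3 go.py 541 -361 152 101
```

```text
[325.63205622 274.3671549 ]
(260, 198, 56, 50) ((288.18438720703125, 221.37217712402344), (49.37262725830078, 54.366966247558594), 87.27368927001953)
now 7.9 [ 540.2 -359.2  238. ] [-1.7981e+02 -2.0000e-02  1.0111e+02]
[[np.float64(-0.0039), np.float64(0.0015), np.float64(0.1719)], [np.float64(-0.001), np.float64(-0.0001), np.float64(0.0006)]] rows 2.0623553187405355 0.03013405150415705
```

Emit:
{"name": "send_rows", "arguments": {
  "deltas": [
    [[-0.003,0.002,0.06],[0,0,0]],
    [[-0.003,0.002,0.12],[0,0,0]],
    [[-0.003,0.002,0.172],[0,0,0]],
    [[-0.003,0.002,0.172],[0,0,0]],
    [[-0.003,0.002,0.172],[0,0,0]],
    [[-0.003,0.002,0.172],[0,0,0]]
  ]
}}

```text
t: 8.4
position: [0.5418, -0.3619, 0.1542]
ee_rot: [-3.14, 0.002, 1.764]
wrist_force: [0.3, -0.9, 0.1]
grip_width: 0.997
finger_force: 0.0
```

Emit:
{"name": "send_rows", "arguments": {
  "deltas": [
    [[0,0,0],[0,0,0]],
    [[0,0,0],[0,0,0]],
    [[0,0,0],[0,0,0]],
    [[0,0,0],[0,0,0]],
    [[0,0,0],[0,0,0]],
    [[0,0,0],[0,0,0]],
    [[0,0,0],[0,0,0]],
    [[0,0,0],[0,0,0]],
    [[0,0,0],[0,0,0]],
    [[0,0,0],[0,0,0]]
  ],
  "fingers": -1
}}

```text
t: 9.23
position: [0.5409, -0.3626, 0.1526]
ee_rot: [-3.139, 0.001, 1.763]
wrist_force: [0.4, 0.3, 1.6]
grip_width: 0.085
finger_force: 61.1
```

Emit:
{"name": "send_rows", "arguments": {
  "deltas": [
    [[0,0,-0.012],[0,0,0]],
    [[0,0,-0.023],[0,0,0]],
    [[0,0,-0.023],[0,0,0]],
    [[0,0,-0.023],[0,0,0]],
    [[0,-0.02,-0.023],[0,0,0]],
    [[0,-0.05,-0.023],[0,0,0]],
    [[0,-0.08,-0.023],[0,0,0]],
    [[0,-0.11,-0.023],[0,0,0]],
    [[0,-0.13,-0.025],[0,0,0]],
    [[0,-0.13,-0.025],[0,0,0]],
    [[0,-0.13,-0.025],[0,0,0]]
  ]
}}

```text
t: 10.15
position: [0.4769, -0.3749, 0.1652]
ee_rot: [-3.139, 0.001, 1.762]
wrist_force: [0.1, 0.3, -2.2]
grip_width: 0.082
finger_force: 60.7
```

```bash
python3 go.py 478 -373 260 101 636.5 -60 260 87.6 636.5 -60 175 87.6
```

```text
now 10.15 [ 476.9 -374.9  165.2] [-1.7986e+02  5.0000e-02  1.0095e+02]
[[np.float64(0.0032), np.float64(0.0025), np.float64(-0.1896)], [np.float64(-0.0008), np.float64(0.0003), np.float64(-0.0003)]] rows 2.274308288995008 0.021791161931729242
[[np.float64(0.5576), np.float64(0.4326), np.float64(-0.1912)], [np.float64(-0.0007), np.float64(0.0004), np.float64(0.0742)]] rows 8.766855662696212 1.86438943148605
[[np.float64(0.5577), np.float64(0.433), np.float64(-0.0212)], [np.float64(-0.0007), np.float64(0.0004), np.float64(0.0742)]] rows 8.47015404882869 1.86438943148605
```

Emit:
{"name": "send_rows", "arguments": {
  "deltas": [
    [[0,0,-0.08],[0,0,0]],
    [[0,0,-0.15],[0,0,0]],
    [[0,0,-0.19],[0,0,0]],
    [[0.06,0.045,-0.19],[0,0,0.02]],
    [[0.12,0.09,-0.19],[0,0,0.04]],
    [[0.185,0.14,-0.19],[0,0,0.06]],
    [[0.25,0.19,-0.19],[0,0,0.0742]],
    [[0.315,0.24,-0.19],[0,0,0.0742]],
    [[0.38,0.29,-0.19],[0,0,0.0742]],
    [[0.445,0.34,-0.19],[0,0,0.0742]],
    [[0.51,0.39,-0.19],[0,0,0.0742]],
    [[0.557,0.432,-0.17],[0,0,0.0742]],
    [[0.557,0.432,-0.12],[0,0,0.0742]],
    [[0.557,0.432,-0.06],[0,0,0.0742]],
    [[0.557,0.432,-0.021],[0,0,0.0742]],
    [[0.557,0.432,-0.021],[0,0,0.0742]],
    [[0.557,0.432,-0.021],[0,0,0.0742]],
    [[0.557,0.432,-0.021],[0,0,0.0742]]
  ]
}}

```text
t: 11.65
position: [0.637, -0.0601, 0.1761]
ee_rot: [-3.141, 0.002, 1.53]
wrist_force: [-0.1, -0.7, -2.2]
grip_width: 0.085
finger_force: 60.6
```

```bash
python3 go.py 637 -60 136.5 87.6
```

```text
now 11.65 [637.  -60.1 176.1] [-1.7997e+02  1.0000e-01  8.7650e+01]
[[np.float64(0.0004), np.float64(0.0001), np.float64(0.0792)], [np.float64(-0.0002), np.float64(0.0006), np.float64(0.0003)]] rows 0.9494538526030911 0.016482847691046708
```

Emit:
{"name": "send_rows", "arguments": {
  "deltas": [
    [[0,0,0.03],[0,0,0]],
    [[0,0,0.06],[0,0,0]],
    [[0,0,0.077],[0,0,0]],
    [[0,0,0.078],[0,0,0]],
    [[0,0,0.078],[0,0,0]],
    [[0,0,0.078],[0,0,0]]
  ]
}}

```text
t: 12.15
position: [0.638, -0.061, 0.1382]
ee_rot: [3.139, 0.003, 1.529]
wrist_force: [2.0, -0.3, 2.5]
grip_width: 0.083
finger_force: 62.4
```

Emit:
{"name": "send_rows", "arguments": {
  "deltas": [
    [[0,0,0],[0,0,0]],
    [[0,0,0],[0,0,0]],
    [[0,0,0],[0,0,0]],
    [[0,0,0],[0,0,0]],
    [[0,0,0],[0,0,0]],
    [[0,0,-0.05],[0,0,0]],
    [[0,0,-0.12],[0,0,0]],
    [[0,0,-0.2],[0,0,0]],
    [[0,0,-0.22],[0,0,0]],
    [[0,0,-0.22],[0,0,0]]
  ],
  "fingers": 1
}}

```text
t: 12.98
position: [0.6384, -0.0605, 0.2504]
ee_rot: [3.136, 0.003, 1.53]
wrist_force: [-0.1, 0.0, 0.2]
grip_width: 1.0
finger_force: 0.0
```

```bash
python3 - <<'E'
from h import *
cv2.imwrite('pics/w4.png',camera('wrist')[:,:,::-1])
E
python3 go.py 468 9 240 87.6 468 9 75 87.6
```

```text
now 13.0333 [637.3 -60.3 247.6] [1.7992e+02 1.3000e-01 8.7630e+01]
[[np.float64(0.1246), np.float64(-0.3441), np.float64(0.0144)], [np.float64(0.0004), np.float64(0.0007), np.float64(0.0002)]] rows 4.391289088263148 0.0218339149847565
[[np.float64(0.1254), np.float64(-0.3445), np.float64(0.3444)], [np.float64(0.0004), np.float64(0.0007), np.float64(0.0002)]] rows 6.031674601345086 0.0218339149847565
```

View pics/w4.png

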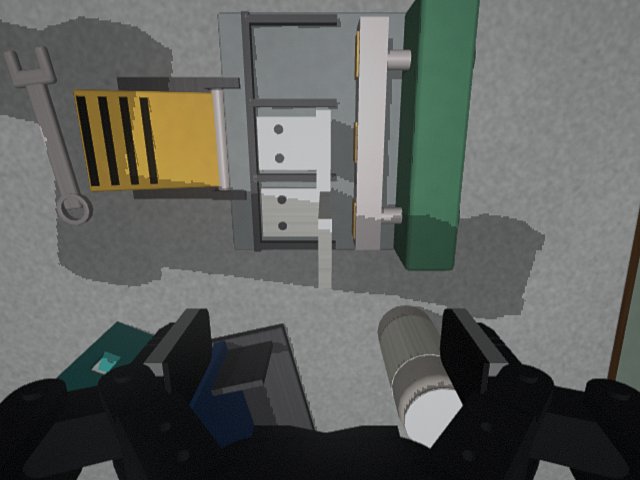

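Emit:
{"name": "send_rows", "arguments": {
  "deltas": [
    [[0.03,-0.078,0.0],[0,0,0]],
    [[0.06,-0.156,0.0],[0,0,0]],
    [[0.09,-0.234,0.0144],[0,0,0]],
    [[0.115,-0.31,0.0144],[0,0,0]],
    [[0.125,-0.344,0.04],[0,0,0]],
    [[0.125,-0.344,0.11],[0,0,0]],
    [[0.125,-0.344,0.18],[0,0,0]],
    [[0.125,-0.344,0.25],[0,0,0]],
    [[0.125,-0.344,0.31],[0,0,0]],
    [[0.125,-0.344,0.344],[0,0,0]],
    [[0.125,-0.344,0.344],[0,0,0]],
    [[0.125,-0.344,0.344],[0,0,0]]
  ],
  "fingers": -1
}}

```text
t: 14.03
position: [0.4638, 0.0094, 0.0722]
ee_rot: [-3.134, 0.001, 1.529]
wrist_force: [0.1, -0.4, 0.1]
grip_width: 0.001
finger_force: 0.0
```

```bash
python3 go.py 468 9 62 87.6 466 9 39 87.6
```

```text
now 14.0333 [463.8   9.4  72.2] [-1.7954e+02  7.0000e-02  8.7630e+01]
[[np.float64(-0.0005), np.float64(0.0087), np.float64(0.0203)], [np.float64(-0.0026), np.float64(0.0004), np.float64(0.0002)]] rows 0.2651104106121279 0.06568760640759547
[[np.float64(-0.0006), np.float64(0.005), np.float64(0.0664)], [np.float64(-0.0026), np.float64(0.0004), np.float64(0.0002)]] rows 0.7981388389614168 0.06568760640759547
```

Commanded height ≈75 mm less lag; step down gently to the stop.

Emit:
{"name": "send_rows", "arguments": {
  "deltas": [
    [[0,0.004,0.01],[0,0,0]],
    [[0,0.004,0.02],[0,0,0]],
    [[0,0.004,0.03],[0,0,0]],
    [[0,0.004,0.038],[0,0,0]],
    [[0,0.004,0.046],[0,0,0]],
    [[0,0.004,0.054],[0,0,0]],
    [[0,0.004,0.06],[0,0,0]],
    [[0,0.004,0.064],[0,0,0]],
    [[0,0.004,0.064],[0,0,0]]
  ]
}}

```text
t: 14.78
position: [0.4662, 0.009, 0.0421]
ee_rot: [-3.136, 0.002, 1.529]
wrist_force: [-5.7, -0.5, 10.1]
grip_width: 0.003
finger_force: 4.9
```

Emit:
{"name": "send_rows", "arguments": {
  "deltas": [
    [[0,0,0.004],[0,0,0]],
    [[0,0,0.007],[0,0,0]],
    [[0,0,0.01],[0,0,0]],
    [[0,0,0.01],[0,0,0]],
    [[0,0,0.01],[0,0,0]]
  ]
}}

```text
t: 15.2
position: [0.4668, 0.009, 0.0401]
ee_rot: [-3.138, 0.002, 1.53]
wrist_force: [-14.1, 0.4, 36.5]
grip_width: 0.003
finger_force: 18.0
```

Emit:
{"name": "send_rows", "arguments": {
  "deltas": [
    [[0,0,-0.002],[0,0,0]],
    [[0,0,-0.002],[0,0,0]],
    [[0,0,-0.002],[0,0,0]],
    [[0,0,-0.002],[0,0,0]],
    [[0,0,-0.002],[0,0,0]],
    [[0,0,-0.002],[0,0,0]],
    [[0,0,-0.002],[0,0,0]],
    [[0,0,-0.002],[0,0,0]],
    [[0,0,-0.002],[0,0,0]],
    [[0,0,-0.002],[0,0,0]],
    [[0,0,-0.002],[0,0,0]],
    [[0,0,-0.002],[0,0,0]],
    [[0,0,-0.002],[0,0,0]],
    [[0,0,-0.002],[0,0,0]],
    [[0,0,-0.002],[0,0,0]],
    [[0,0,-0.002],[0,0,0]]
  ]
}}

```text
t: 16.53
position: [0.4667, 0.009, 0.0402]
ee_rot: [-3.137, 0.002, 1.53]
wrist_force: [-12.0, 1.2, 27.4]
grip_width: -0.003
finger_force: 13.3
```

Run:
```python
from h import *
cv2.imwrite('pics/s5.png',cv2.resize(camera('scene')[170:330,260:460],None,fx=3,fy=3,interpolation=2)[:,:,::-1])
```

```text
(no output)
```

View pics/s5.png

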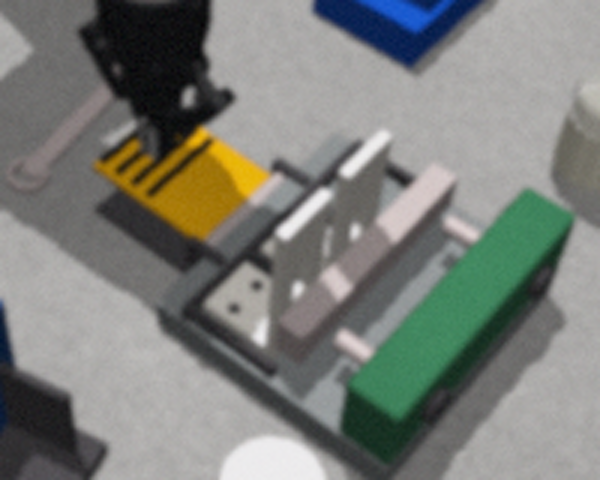

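Emit:
{"name": "send_rows", "arguments": {
  "deltas": [
    [[0,0,-0.01],[0,0,0]],
    [[0,0,-0.025],[0,0,0]],
    [[0,0,-0.04],[0,0,0]],
    [[0,0,-0.06],[0,0,0]],
    [[0,0,-0.1],[0,0,0]],
    [[0,0,-0.18],[0,0,0]],
    [[0,0,-0.26],[0,0,0]],
    [[0,0,-0.34],[0,0,0]],
    [[0,0,-0.42],[0,0,0]],
    [[0,0,-0.42],[0,0,0]],
    [[0,0,-0.42],[0,0,0]]
  ],
  "fingers": 1
}}

```text
t: 17.5
position: [0.4709, 0.0091, 0.251]
ee_rot: [3.138, 0.002, 1.53]
wrist_force: [0.4, -0.2, -0.0]
grip_width: 0.998
finger_force: 0.0
```

```bash
python3 go.py 637 2 250 87.6
```

```text
now 17.5 [470.9   9.1 251. ] [1.7977e+02 1.2000e-01 8.7630e+01]
[[np.float64(-0.0005), np.float64(0.3325), np.float64(0.0033)], [np.float64(0.0013), np.float64(0.0007), np.float64(0.0002)]] rows 3.987000145681389 0.036741232271291134
```

Emit:
{"name": "send_rows", "arguments": {
  "deltas": [
    [[0,0.08,0.0033],[0,0,0]],
    [[0,0.16,0.0033],[0,0,0]],
    [[0,0.24,0.0033],[0,0,0]],
    [[0,0.31,0.0033],[0,0,0]],
    [[0,0.334,0.0033],[0,0,0]],
    [[0,0.334,0.0033],[0,0,0]],
    [[0,0.334,0.0033],[0,0,0]],
    [[0,0.334,0.0033],[0,0,0]]
  ]
}}

```text
t: 18.17
position: [0.6342, 0.0026, 0.2447]
ee_rot: [-3.136, 0.002, 1.53]
wrist_force: [-0.3, 0.4, 0.2]
grip_width: 0.993
finger_force: 0.0
```

```bash
python3 - <<'E'
from h import *
im=camera('wrist');m=camera_model('wrist')
cv2.imwrite('pics/w6.png',im[:,:,::-1])
m2=camera_model('top');t=camera('top')
for c in comps(t,(105,120,60),(125,255,255),300): print(cv2.boundingRect(c),rect(m2,c,.04))
print(proj(m,(.639,.002,.16)),proj(m,(.6365,-.060,.16)))
E
python3 go.py 639 2 137 87.6
```

```text
(534, 359, 32, 24) [ 1.941e+02 -6.548e+02  6.040e+01  8.300e+01  2.000e-01]
(155, 232, 70, 40) [509.7 313.5 183.8  99.3  87.1]
(382, 230, 77, 19) [ 545.6 -313.2   14.3  211.4   11. ]
[334.64201663 257.6017385 ] [334.03749091 351.07733624]
now 18.2667 [634.3   2.6 245.8] [-1.7978e+02  9.0000e-02  8.7630e+01]
[[np.float64(-0.0004), np.float64(0.0102), np.float64(0.2176)], [np.float64(-0.0012), np.float64(0.0005), np.float64(0.0002)]] rows 2.611684102156815 0.03415429939120907
```

View pics/w6.png

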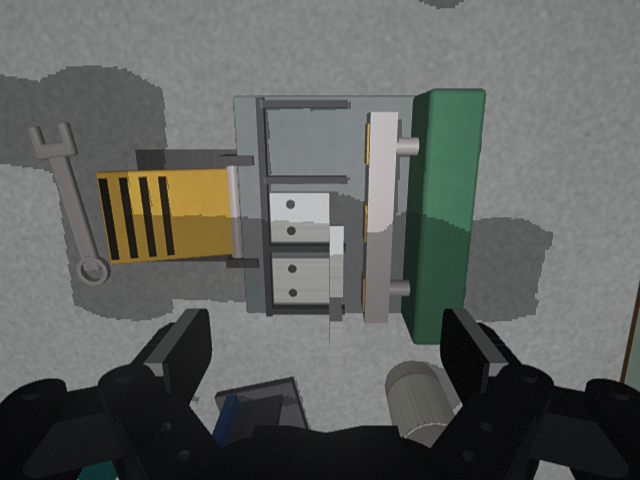

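Emit:
{"name": "send_rows", "arguments": {
  "deltas": [
    [[0,0.0105,0.07],[0,0,0]],
    [[0,0.0105,0.14],[0,0,0]],
    [[0,0.0105,0.2],[0,0,0]],
    [[0,0.0105,0.218],[0,0,0]],
    [[0,0.0105,0.218],[0,0,0]],
    [[0,0.0105,0.218],[0,0,0]]
  ]
}}

```text
t: 18.77
position: [0.6403, 0.0021, 0.138]
ee_rot: [-3.139, 0.002, 1.53]
wrist_force: [0.3, 0.2, 0.9]
grip_width: 1.001
finger_force: 0.0
```

Emit:
{"name": "send_rows", "arguments": {
  "deltas": [
    [[0,0,0],[0,0,0]],
    [[0,0,0],[0,0,0]],
    [[0,0,0],[0,0,0]],
    [[0,0,0],[0,0,0]],
    [[0,0,0],[0,0,0]],
    [[0,0,0],[0,0,0]],
    [[0,0,0],[0,0,0]],
    [[0,0,0],[0,0,0]],
    [[0,0,0],[0,0,0]],
    [[0,0,0],[0,0,0]]
  ],
  "fingers": -1
}}

```text
t: 19.6
position: [0.6408, 0.002, 0.1372]
ee_rot: [-3.139, 0.002, 1.529]
wrist_force: [-0.7, 0.4, 3.8]
grip_width: 0.082
finger_force: 59.2
```

```bash
python3 - <<'E'
from h import *
a=np.radians(-2.8);c,s=np.cos(a),np.sin(a)
for k in(-1,0,1): # bay centres; leg +24 tray x from centre
    Y=k*58.5; X=26
    print(k,509.7+c*X-s*Y,313.5+s*X+c*Y)
E
python3 go.py 638 2 240 87.6 540 255 240 87.2 540 255 180 87.2
```

```text
-1 532.8112480378339 253.7997469508402
0 535.6689595708773 312.2299059853141
1 538.5266711039206 370.66006501978796
now 19.6 [640.8   2.  137.2] [-1.7988e+02  9.0000e-02  8.7630e+01]
[[np.float64(-0.0007), np.float64(-0.006), np.float64(-0.2055)], [np.float64(-0.0007), np.float64(0.0005), np.float64(0.0002)]] rows 2.465000160562477 0.02241482863365344
[[np.float64(0.4968), np.float64(-0.2228), np.float64(-0.2058)], [np.float64(-0.0007), np.float64(0.0005), np.float64(0.0024)]] rows 6.97939915239022 0.06442451383900492
[[np.float64(0.497), np.float64(-0.2225), np.float64(-0.0858)], [np.float64(-0.0007), np.float64(0.0005), np.float64(0.0024)]] rows 6.609947085306659 0.06442451383900492
```

```bash
python3 go.py 560 20 250 87.6 538.5 370.7 250 87.2 538.5 370.7 165 87.2
```

```text
now 19.6 [640.8   2.  137.2] [-1.7988e+02  9.0000e-02  8.7630e+01]
[[np.float64(0.0288), np.float64(-0.1634), np.float64(-0.2252)], [np.float64(-0.0007), np.float64(0.0005), np.float64(0.0002)]] rows 3.3542032942752127 0.02241482863365344
[[np.float64(0.7279), np.float64(-0.2354), np.float64(-0.2262)], [np.float64(-0.0007), np.float64(0.0005), np.float64(0.0024)]] rows 9.56485939655971 0.06442451383900492
[[np.float64(0.7281), np.float64(-0.235), np.float64(-0.0562)], [np.float64(-0.0007), np.float64(0.0005), np.float64(0.0024)]] rows 9.19882657282315 0.06442451383900492
```

Emit:
{"name": "send_rows", "arguments": {
  "deltas": [
    [[0,0,-0.05],[0,0,0]],
    [[0,0,-0.12],[0,0,0]],
    [[0,-0.02,-0.19],[0,0,0]],
    [[0.01,-0.08,-0.225],[0,0,0]],
    [[0.04,-0.15,-0.225],[0,0,0]],
    [[0.11,-0.175,-0.225],[0,0,0.002]],
    [[0.18,-0.185,-0.225],[0,0,0.002]],
    [[0.255,-0.192,-0.225],[0,0,0.002]],
    [[0.33,-0.2,-0.225],[0,0,0.002]],
    [[0.405,-0.207,-0.225],[0,0,0.002]],
    [[0.48,-0.215,-0.225],[0,0,0.002]],
    [[0.555,-0.22,-0.225],[0,0,0.002]],
    [[0.63,-0.227,-0.225],[0,0,0.002]],
    [[0.69,-0.232,-0.225],[0,0,0.002]],
    [[0.728,-0.235,-0.225],[0,0,0.002]],
    [[0.728,-0.235,-0.225],[0,0,0.002]],
    [[0.728,-0.235,-0.225],[0,0,0.002]],
    [[0.728,-0.235,-0.225],[0,0,0.002]]
  ]
}}

```text
t: 21.1
position: [0.5383, 0.3701, 0.2483]
ee_rot: [-3.138, 0.003, 1.523]
wrist_force: [0.6, -0.4, -1.5]
grip_width: 0.086
finger_force: 59.9
```

```bash
python3 - <<'E'
from h import *
im=camera('wrist');m=camera_model('wrist')
cv2.imwrite('pics/w7.png',im[:,:,::-1])
m2=camera_model('top');t=camera('top')
for c in comps(t,(105,120,60),(125,255,255),100): print(cv2.boundingRect(c),rect(m2,c,.04))
for c in comps(im,(105,120,40),(125,255,255),300): print('w',cv2.boundingRect(c),rect(m,c,.04))
cv2.imwrite('pics/t7.png',t[:,:,::-1])
E
python3 go.py 538.5 370.7 113 87.2
```

```text
(534, 359, 32, 24) [ 1.941e+02 -6.549e+02  6.040e+01  8.310e+01  2.000e-01]
(155, 232, 70, 40) [509.5 313.5 183.4  99.6  86.9]
(382, 230, 77, 19) [ 545.6 -313.2   14.4  211.4   11. ]
w (246, 288, 68, 71) [488.4 262.1  75.2  63.5  86.3]
w (239, 171, 115, 123) [511.3 351.1 113.8  99.7  87.2]
now 21.2 [538.7 369.5 248.9] [-1.7981e+02  1.4000e-01  8.7190e+01]
[[np.float64(0.003), np.float64(0.0005), np.float64(0.2717)], [np.float64(-0.001), np.float64(0.0008), np.float64(-0.0)]] rows 3.258071392997742 0.03269610008836002
```

View pics/w7.png

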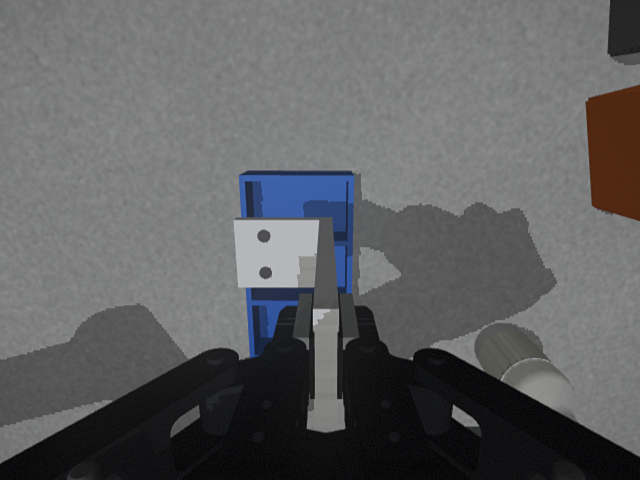

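Emit:
{"name": "send_rows", "arguments": {
  "deltas": [
    [[0.004,0,0.07],[0,0,0]],
    [[0.004,0,0.14],[0,0,0]],
    [[0.004,0,0.2],[0,0,0]],
    [[0.004,0,0.24],[0,0,0]],
    [[0.004,0,0.262],[0,0,0]],
    [[0.004,0,0.27],[0,0,0]],
    [[0.004,0,0.27],[0,0,0]],
    [[0.004,0,0.27],[0,0,0]]
  ]
}}

```text
t: 21.87
position: [0.5393, 0.3724, 0.1154]
ee_rot: [-3.141, 0.001, 1.522]
wrist_force: [-0.3, -1.4, -2.1]
grip_width: 0.084
finger_force: 59.9
```

```bash
python3 go.py 538.5 371 113 87.2
```

```text
now 21.8667 [539.3 372.4 115.4] [-1.7995e+02  3.0000e-02  8.7220e+01]
[[np.float64(-0.0029), np.float64(-0.0014), np.float64(0.0049)], [np.float64(-0.0003), np.float64(0.0002), np.float64(0.0001)]] rows 0.0698806587997796 0.009183914793596764
```

Lower the last 2 mm, then release.

Emit:
{"name": "send_rows", "arguments": {
  "deltas": [
    [[0,0,0.002],[0,0,0]],
    [[0,0,0.003],[0,0,0]],
    [[0,0,0.003],[0,0,0]],
    [[0,0,0.003],[0,0,0]]
  ]
}}

```text
t: 22.2
position: [0.5388, 0.3728, 0.1133]
ee_rot: [-3.14, 0.001, 1.523]
wrist_force: [0.5, 0.3, -0.1]
grip_width: 0.087
finger_force: 60.3
```

Emit:
{"name": "send_rows", "arguments": {
  "deltas": [
    [[0,0,0],[0,0,0]],
    [[0,0,0],[0,0,0]],
    [[0,0,0],[0,0,0]],
    [[0,0,0],[0,0,0]],
    [[0,0,0],[0,0,0]],
    [[0,0,-0.05],[0,0,0]],
    [[0,0,-0.12],[0,0,0]],
    [[0,0,-0.2],[0,0,0]],
    [[0,0,-0.27],[0,0,0]],
    [[0,0,-0.27],[0,0,0]]
  ],
  "fingers": 1
}}

```text
t: 23.03
position: [0.5416, 0.3745, 0.2565]
ee_rot: [3.133, -0.005, 1.523]
wrist_force: [1.4, 0.3, 0.9]
grip_width: 1.003
finger_force: 0.0
```

```bash
python3 - <<'E'
from h import *
cv2.imwrite('pics/w8.png',camera('wrist')[:,:,::-1])
E
python3 go.py 580 20 250 87.4 638.5 -60 250 87.6 638.5 -60 137 87.6
```

```text
now 23.0833 [541.1 374.1 253. ] [179.66  -0.21  87.28]
[[np.float64(-0.7038), np.float64(0.1114), np.float64(0.0041)], [np.float64(0.0019), np.float64(-0.0012), np.float64(-0.0007)]] rows 8.544130006389677 0.05813744104689066
[[np.float64(-0.8581), np.float64(0.2358), np.float64(0.0042)], [np.float64(0.0019), np.float64(-0.0012), np.float64(-0.0018)]] rows 10.670254964800957 0.07169153802201628
[[np.float64(-0.8589), np.float64(0.2345), np.float64(0.2302)], [np.float64(0.0019), np.float64(-0.0012), np.float64(-0.0018)]] rows 11.026828319303776 0.07169153802201628
```

View pics/w8.png

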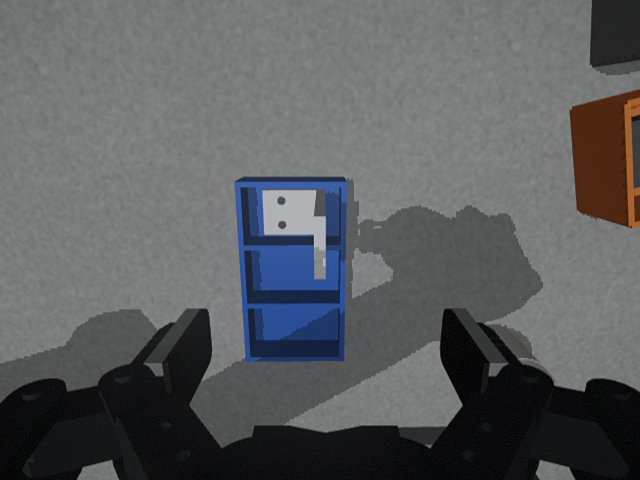

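Emit:
{"name": "send_rows", "arguments": {
  "deltas": [
    [[-0.08,0.012,0.0],[0,0,0]],
    [[-0.16,0.024,0.0],[0,0,0]],
    [[-0.24,0.036,0.0],[0,0,0]],
    [[-0.32,0.05,0.0],[0,0,0]],
    [[-0.4,0.062,0.0],[0,0,0]],
    [[-0.48,0.075,0.0],[0,0,0]],
    [[-0.56,0.088,0.0],[0,0,0]],
    [[-0.64,0.1,0.0],[0,0,0]],
    [[-0.71,0.125,0.0],[0,0,0]],
    [[-0.78,0.175,0.0],[0,0,0]],
    [[-0.84,0.22,0.0],[0,0,0]],
    [[-0.858,0.2355,0.0042],[0.0019,-0.0012,-0.0018]],
    [[-0.858,0.2355,0.0042],[0.0019,-0.0012,-0.0018]],
    [[-0.858,0.2355,0.0042],[0.0019,-0.0012,-0.0018]],
    [[-0.858,0.2355,0.0042],[0.0019,-0.0012,-0.0018]]
  ]
}}

```text
t: 24.33
position: [0.635, -0.0604, 0.245]
ee_rot: [-3.131, 0.005, 1.53]
wrist_force: [0.5, -0.1, 1.0]
grip_width: 1.002
finger_force: 0.0
```

```bash
python3 go.py 638.5 -60 137 87.6
```

```text
now 24.3333 [635.  -60.4 245. ] [-179.39    0.27   87.64]
[[np.float64(0.0021), np.float64(0.0093), np.float64(0.2159)], [np.float64(-0.0034), np.float64(0.0015), np.float64(0.0002)]] rows 2.5908935610300583 0.09340005274284595
```

Emit:
{"name": "send_rows", "arguments": {
  "deltas": [
    [[0,0.006,0.07],[0,0,0]],
    [[0,0.006,0.14],[0,0,0]],
    [[0,0.006,0.2],[0,0,0]],
    [[0,0.006,0.222],[0,0,0]],
    [[0,0.006,0.222],[0,0,0]],
    [[0,0.006,0.222],[0,0,0]]
  ]
}}

```text
t: 24.83
position: [0.6367, -0.0605, 0.1348]
ee_rot: [-3.131, 0.005, 1.531]
wrist_force: [0.1, -0.9, 0.9]
grip_width: 0.996
finger_force: 0.0
```

```bash
python3 go.py 638.5 -60 137 87.6
```

```text
now 24.8333 [636.7 -60.5 134.8] [-179.4     0.28   87.7 ]
[[np.float64(0.0012), np.float64(0.0035), np.float64(-0.0045)], [np.float64(-0.0033), np.float64(0.0016), np.float64(0.0005)]] rows 0.06987075095434779 0.0933644001179337
```

Emit:
{"name": "send_rows", "arguments": {
  "deltas": [
    [[0.0012,0.0035,-0.0045],[-0.0033,0.0016,0]],
    [[0.0012,0.0035,-0.0045],[-0.0033,0.0016,0]],
    [[0.0012,0.0035,-0.0045],[-0.0033,0.0016,0]],
    [[0.0012,0.0035,-0.0045],[-0.0033,0.0016,0]],
    [[0.0012,0.0035,-0.0045],[-0.0033,0.0016,0]],
    [[0.0012,0.0035,-0.0045],[-0.0033,0.0016,0]],
    [[0.0012,0.0035,-0.0045],[-0.0033,0.0016,0]],
    [[0.0012,0.0035,-0.0045],[-0.0033,0.0016,0]],
    [[0.0012,0.0035,-0.0045],[-0.0033,0.0016,0]],
    [[0.0012,0.0035,-0.0045],[-0.0033,0.0016,0]]
  ],
  "fingers": -1
}}

```text
t: 25.67
position: [0.6396, -0.0616, 0.1375]
ee_rot: [3.14, 0.001, 1.529]
wrist_force: [-1.7, -0.4, 5.3]
grip_width: 0.084
finger_force: 59.4
```

```bash
python3 - <<'E'
from h import *
m2=camera_model('top');t=camera('top')
for c in comps(t,(105,120,60),(125,255,255),100): print(cv2.boundingRect(c),rect(m2,c,.04))
E
python3 go.py 560 -40 250 87.6 533 254 250 87.2
```

```text
(534, 359, 32, 24) [ 1.941e+02 -6.549e+02  6.040e+01  8.290e+01  2.000e-01]
(155, 232, 70, 40) [510.  313.5 184.   99.3  87.3]
(382, 230, 77, 19) [ 545.6 -313.2   14.3  211.4   11. ]
now 25.7167 [639.6 -61.6 137.5] [1.799e+02 3.000e-02 8.759e+01]
[[np.float64(0.0363), np.float64(-0.1605), np.float64(-0.2254)], [np.float64(0.0006), np.float64(0.0002), np.float64(-0.0)]] rows 3.346206618998486 0.015161508951023655
[[np.float64(0.6216), np.float64(-0.2392), np.float64(-0.2259)], [np.float64(0.0006), np.float64(0.0002), np.float64(0.0022)]] rows 8.43211976996458 0.056785529905474925
```

Emit:
{"name": "send_rows", "arguments": {
  "deltas": [
    [[0,0,-0.05],[0,0,0]],
    [[0,0,-0.12],[0,0,0]],
    [[0,-0.02,-0.19],[0,0,0]],
    [[0.01,-0.08,-0.225],[0,0,0]],
    [[0.04,-0.15,-0.225],[0,0,0]],
    [[0.11,-0.175,-0.225],[0,0,0.002]],
    [[0.18,-0.185,-0.225],[0,0,0.002]],
    [[0.255,-0.194,-0.225],[0,0,0.002]],
    [[0.33,-0.203,-0.225],[0,0,0.002]],
    [[0.405,-0.213,-0.225],[0,0,0.002]],
    [[0.48,-0.222,-0.225],[0,0,0.002]],
    [[0.555,-0.231,-0.225],[0,0,0.002]],
    [[0.605,-0.237,-0.225],[0,0,0.002]],
    [[0.6216,-0.239,-0.225],[0,0,0.002]],
    [[0.6216,-0.239,-0.225],[0,0,0.002]],
    [[0.6216,-0.239,-0.225],[0,0,0.002]],
    [[0.6216,-0.239,-0.225],[0,0,0.002]]
  ]
}}

```text
t: 27.13
position: [0.5332, 0.2527, 0.2488]
ee_rot: [3.141, 0.001, 1.521]
wrist_force: [-1.0, 0.2, -2.8]
grip_width: 0.083
finger_force: 59.8
```

```bash
python3 - <<'E'
from h import *
im=camera('wrist');m=camera_model('wrist')
m2=camera_model('top');t=camera('top')
for c in comps(t,(105,120,60),(125,255,255),100): print(cv2.boundingRect(c),rect(m2,c,.04))
for c in comps(im,(105,120,40),(125,255,255),300): print('w',cv2.boundingRect(c),rect(m,c,.04))
E
python3 go.py 533 254 113 87.2
```

```text
(534, 359, 32, 24) [ 1.941e+02 -6.550e+02  6.040e+01  8.280e+01  2.000e-01]
(161, 234, 64, 38) [509.5 306.1 168.6  99.8  87.1]
(382, 230, 77, 19) [ 545.6 -313.2   14.3  211.4   11. ]
w (227, 24, 128, 223) [509.3 314.1 181.1  99.8  87.2]
now 27.2333 [533.4 252.5 249.2] [1.7991e+02 5.0000e-02 8.7110e+01]
[[np.float64(0.0031), np.float64(-0.0014), np.float64(0.2724)], [np.float64(0.0005), np.float64(0.0003), np.float64(-0.0005)]] rows 3.2662100639675136 0.0183574983046777
```

Emit:
{"name": "send_rows", "arguments": {
  "deltas": [
    [[0.003,-0.0014,0.07],[0,0,0]],
    [[0.003,-0.0014,0.14],[0,0,0]],
    [[0.003,-0.0014,0.2],[0,0,0]],
    [[0.003,-0.0014,0.24],[0,0,0]],
    [[0.003,-0.0014,0.264],[0,0,0]],
    [[0.003,-0.0014,0.273],[0,0,0]],
    [[0.003,-0.0014,0.273],[0,0,0]],
    [[0.003,-0.0014,0.273],[0,0,0]],
    [[0.003,-0.0014,0.273],[0,0,0]]
  ]
}}

```text
t: 27.98
position: [0.5332, 0.2545, 0.1132]
ee_rot: [3.139, 0.001, 1.521]
wrist_force: [-0.0, -1.8, 0.1]
grip_width: 0.082
finger_force: 60.8
```

```bash
python3 go.py 533 254 113 87.2
```

```text
now 27.9833 [533.2 254.5 113.2] [1.7986e+02 4.0000e-02 8.7150e+01]
[[np.float64(-0.0011), np.float64(-0.0003), np.float64(0.0004)], [np.float64(0.0008), np.float64(0.0002), np.float64(-0.0003)]] rows 0.014324287835955279 0.021072629136473356
```

Emit:
{"name": "send_rows", "arguments": {
  "deltas": [
    [[0,0,0],[0,0,0]],
    [[0,0,0],[0,0,0]],
    [[0,0,0],[0,0,0]],
    [[0,0,0],[0,0,0]],
    [[0,0,0],[0,0,0]],
    [[0,0,-0.05],[0,0,0]],
    [[0,0,-0.12],[0,0,0]],
    [[0,0,-0.2],[0,0,0]],
    [[0,0,-0.28],[0,0,0]],
    [[0,-0.08,-0.3],[0,0,0]],
    [[0,-0.16,-0.3],[0,0,0]],
    [[0,-0.22,-0.3],[0,0,0]],
    [[0,-0.22,-0.3],[0,0,0]],
    [[0,-0.22,-0.3],[0,0,0]]
  ],
  "fingers": 1
}}

```text
t: 29.15
position: [0.4212, 0.2611, 0.263]
ee_rot: [3.14, 0.0, 1.524]
wrist_force: [1.7, -0.4, 0.1]
grip_width: 0.999
finger_force: 0.0
```

Run:
```python
from h import *
a=cv2.resize(camera('scene')[110:310,290:490],None,fx=2,fy=2,interpolation=2)
b=cv2.resize(camera('top')[150:310,145:345],None,fx=2,fy=2,interpolation=2);b=cv2.copyMakeBorder(b,0,80,0,0,0)
cv2.imwrite('pics/f.png',np.hstack([a,b])[:,:,::-1])
```

```text
(no output)
```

View pics/f.png

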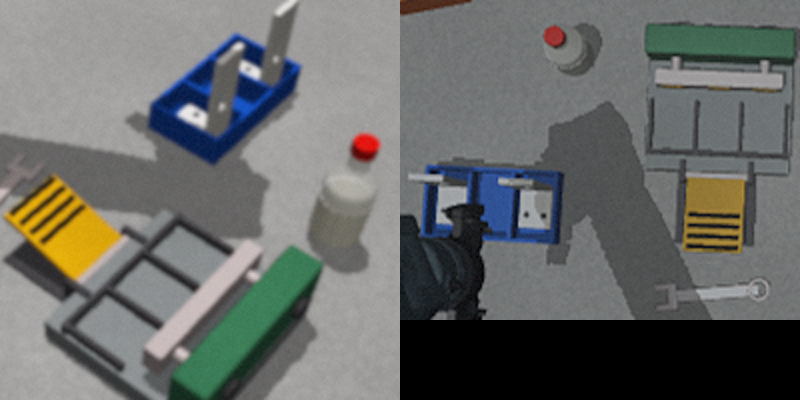

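```bash
python3 -c "
from plant import hand_in
print(hand_in())"
```

```text
the job is handed in; nothing more can be done
None
```

Two brackets were on the rack; I seated both in the press, held the pedal on its stop for over a second, and stood both upright in separate tray bays. I then handed the job in at about 29 s with the bottle, can and wrench untouched; `hand_in()` returned no verdict.

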